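Seat an opened phone in the repair fixture and lock the cam lever

TASK

An opened phone lies loose in the repair fixture: with a fingertip, push it by its near end fully home against the end stop, then push the arm of the cam lever round with one finger, clockwise as seen from above, all the way to its stop, so that the sprung jaw clamps the phone against the fence. Do not lift the phone or pinch the lever, and leave the other things on the bench where they are.

Things in the scene. Friction and masses are not known exactly. Their poses are not given: they have to be found in the camera images.
- phone_fixture: phone repair fixture screwed to the bench: dark grey bed plate 150 x 122 mm with a black inlay, bed top at z = 12 mm. Origin on the bench top, under the centre of a correctly seated phone; x points away from the robot to the end stop, y to the fence on the left, z up (yaw -0.2 to 0.2 rad). The bed runs from x = -55 to +95 mm, so a seated phone stands 19 mm out over its near edge
- end_stop (a point): middle of the face of the end stop, a bar across the far end of the bed with two rubber pads; face at x = +74 mm in the fixture's frame, 13 mm high above the bed
- fence (a point): middle of the rubber face of the fence, the bar along the left side of the bed; face at y = +35.5 mm, from x = -45 to +65 mm in the fixture's frame, 13 mm high above the bed
- phone: opened phone, back removed, circuit board and grey battery visible, 148 x 71 x 8 mm, 0.13 kg, lying flat on the bed between fence and jaw. Origin at the centre of its underside, x along its length towards the end stop, z up. It starts 15 to 30 mm short of the end stop, near end out over the near edge of the bed. It slides under about 1 N. Seated: at (0, 0, 12) mm in the fixture's frame
- cam_lever (a joint): angle of the cam lever about its upright pivot: 0 open, 1.75 rad at its stop, growing clockwise seen from above; 0 to 0.5 at the start. At 0 the arm points 75 degrees clockwise from the fixture's x (to its right), at the stop 175 degrees (back towards the robot). Stiff, stays where left: 2 to 3 N at 75 mm from the pivot. Its cam drives the jaw 6.9 mm per rad; from 1.3 rad it presses on the phone, up to 10 N
- lever_pivot (a point): point on the lever's pivot axis at mid height of the lever's arm (z = 37 mm), fixed to the fixture at (5, -97.6) mm in its frame; its axes are those of the fixture
- lever_grip (a point): point on the middle line of the lever's arm, 75 mm from the pivot, at mid height (z = 37 mm). The arm is a straight bar with a black plastic grip, 14 mm wide, from 18 to 120 mm from the pivot, 16 mm high (z = 29 to 45 mm); beyond the fixture's plate only the bench or the brown mat (3 mm thick, right of it) lies below
- jaw_face (a point): middle of the jaw's rubber face, which looks to the fence (+y of the fixture); with the lever open it stands 5 to 9 mm off a phone that lies against the fence
- jaw: the jaw, a sprung rubber-faced bar 84 mm long on the right of the phone, its top 13 mm above the bed; its frame is at the middle of the lower edge of its face
- battery_pack: bystander: flat black phone battery 46 x 79 x 5 mm on the bench left of the fixture's near end; origin at its underside
- screw_dish: bystander: round steel screw dish, 65 mm across, 14 mm high, behind the end stop; origin at its underside
- screwdriver_red: bystander: red precision screwdriver 157 mm long, 13 mm high, lying on the brown mat (3 mm thick) to the right of the fixture; origin at its underside
- tweezers_bent: bystander: dark bent tweezers 126 mm long, 9 mm high, lying on the bench left of the battery; origin at their underside
- esd_brush: bystander: black antistatic brush 140 mm long, 13 mm high, lying on the brown mat beside the screwdriver; origin at its underside

How it is judged:
By the outcome, as a careful person would: the job done as asked, in the order asked, and still so for the second after the job is handed in, with the robot touching nothing.
It also fails if it takes over 48 s, if anything falls off the work surface, if the arm or the gripper's body presses on something with over 40 N, if the wrist force passes 120 N, or if a joint passes its speed limit or range.

ROBOT

A 7-joint arm with a two-finger parallel gripper is mounted at the origin on a cart in front of the work surface, level with it; the furniture and walls round the work are solid. World frame = base frame: x ahead of the robot, y to its left, z up, the work surface at z = 0. Lengths are in mm, angles in rad, forces in N, time in s.
With the tool pointing down it reaches from about 400 to 875 mm from the base axis. Payload 4.4 kg.
Tool frame: the origin (TCP) lies between the finger pads; the fingertips stand 22 mm ahead of it and the grasp point (between the pads) lies 3 mm ahead of it; z points along the fingers, y is the line along which they close (so a half turn about z gives the same grasp; the last joint's range is limited). The gripper opens to 85 mm and grips with 20 to 120 N. Pads are 22 mm wide; open, the fingers measure 114 mm over their backs; the gripper's body (76 mm by 85 mm) begins 54 mm behind the grasp point. The pads swing forward as they close: fully open they stand 13 mm farther back than shut.
Start: joints at [1.195, 0.628, 0.038, 1.517, -0.027, 0.996, -0.02], TCP at [198.191, -619.062, 253.313] pointing down, gripper open.
Joint ranges: [-3.06, 3.06], [-0.37, 2.12], [-1.25, 1.32], [0.18, 2.47], [-1.1, 4.24], [0.23, 1.98], [-2.94, 2.94]. Speed limits (rad/s): [2.57, 2.57, 3.14, 3.14, 3.14, 3.14, 3.14].

INTERFACE

Orientations are given as [roll, pitch, yaw] about the fixed x, y, z axes, in that order (R = Rz(yaw) Ry(pitch) Rx(roll)).
In Python, from cell import ctrl gives the robot as it stands.
- The arm moves only by the tool step_arm, never from a script. Its argument "plan" is a list of rows, each an object of numbers: "dx", "dy", "dz": the shift along the tool's x, y, z scaled (see below); "ax", "ay", "az": the turn, a rotation vector about the tool's x, y, z scaled (see below); "gripper": the opening, from 0 (shut) to 1 (fully open). A call has 1 to 20 rows; each row shifts and turns the commanded pose from where the row before left it, along the tool's axes as they then stand; what a row does not reach is not made up. The controller multiplies each number of a shift by 0.3 m and each number of a turn by 90 degrees. A row lasts 1/8 s, in which the tool goes at most 62.5 mm and 10.7 degrees, less where a joint would pass 70% of its speed; a pose out of reach is approached as far as the arm can. A call with a number of a shift or a turn outside -1 to 1 is refused whole. A call with a gripper value outside its range is refused whole. The fingers move at their own pace and stop on an object; the grip force is fixed at half the most. Time passes only in rows, so rows that do not move let the fingers close. It gives the time, the measured TCP pose, the force, the opening and the grip force at its end, in the units of the state.
- ctrl.read_state(): the state, without advancing time (a new reading comes with each control period).
- ctrl.get_image(name): name is "scene" or "side" or "wrist"; returns a dict with "color" (420x560x3 uint8, red, green, blue), "range_z" (420x560 float32, mm along the optical axis (not along the pixel's ray), 0 where there is no reading), "fx", "fy", "cx", "cy" (pixels), "k1" (the pictures are not rectified: a ray, as slopes to the right and down, at radius r is drawn at 1 + k1 r^2 times it, then the intrinsics apply), "T" (4x4, takes a point from camera to world coordinates); the wrist camera has in their place "T_tool_cam" (4x4, takes a point from camera to tool coordinates, whose origin is the TCP and whose axes are the flange's). Camera axes: x right, y down, z forward; pixel columns grow to the right and rows downward; lengths in mm; the calibration is good to about 2 mm. A picture is of the moment at which its call begins: read the wrist's pose just before it.
- ctrl.finish_job(): hands the job in; it is judged then, once.
The state is a dict: "clock": time; "qpos": joint angles; "qd": joint speeds; "tau": joint torques, N m; "eef_pos": TCP position; "tool_rot": TCP orientation; "force": force on the tool from outside, world axes, zero at the start; "torque": the same for the moment, N m; "width": finger opening in mm; "gripper_force": force on a finger pad.
Only numpy, scipy, OpenCV 4.12 (cv2) and the standard library are available. Lean on these libraries where they do the work, as an engineer would, in place of code of your own. Each camera call takes 0.05 s, during which the arm holds its last target. There are 200 camera calls.

## Working session

There is one attempt and no reset: what is moved stays moved. The work goes in short steps, Python scripts to look and compute and a tool call to move; the robot and the scene stay as the last step left them, time stands still between calls to the robot, and variables do not carry over. Pictures are saved under pics/ and viewed, at most 10 in all, crops included, and the job is handed in when it is done.

Besides the shell and the picture viewer there is one more tool, called after ">>>" by a JSON object that holds its "method" and its "body". step_arm: Moves the arm, as the interface text tells. Shifts and turns lie within -1 to 1; 1 stands for 0.3 m of shift or 90 degrees of turn. Its arguments: {"type":"object","properties":{"plan":{"type":"array"}},"required":["plan"]}

```bash
mkdir -p pics; cat > h.py <<'E'
import numpy as np, cv2
from cell import ctrl
from scipy.spatial.transform import Rotation as R
def grab(n):
    s=ctrl.read_state(); im=ctrl.get_image(n)
    if 'T' not in im:
        T=np.eye(4); T[:3,:3]=R.from_euler('xyz',s['tool_rot']).as_matrix(); T[:3,3]=s['eef_pos']
        im['T']=T@im['T_tool_cam']
    return im
def save(im,f): cv2.imwrite('pics/'+f,im['color'][:,:,::-1])
def K(im): return np.array([[im['fx'],0,im['cx']],[0,im['fy'],im['cy']],[0,0,1.]]),np.array([im['k1'],0,0,0,0.])
def rays(im,uv):
    k,d=K(im); p=cv2.undistortPoints(np.array(uv,float).reshape(-1,1,2),k,d).reshape(-1,2)
    return np.c_[p,np.ones(len(p))]
def onplane(im,uv,z):
    r=rays(im,uv)@im['T'][:3,:3].T; o=im['T'][:3,3]
    return o+r*((z-o[2])/r[:,2])[:,None]
def cloud(im):
    h,w=im['range_z'].shape; v,u=np.mgrid[:h,:w]
    r=rays(im,np.c_[u.ravel(),v.ravel()])*im['range_z'].reshape(-1,1)
    P=r@im['T'][:3,:3].T+im['T'][:3,3]; P[im['range_z'].ravel()==0]=np.nan
    return P.reshape(h,w,3)
def proj(im,P):
    k,d=K(im); Ti=np.linalg.inv(im['T'])
    return cv2.projectPoints(np.array(P,float).reshape(-1,1,3),cv2.Rodrigues(Ti[:3,:3])[0],Ti[:3,3],k,d)[0].reshape(-1,2)
E
python3 - <<'E'
from h import *
print(ctrl.read_state())
for n in('scene','side'):
    im=grab(n); save(im,n+'0.png'); print(n,im['T'].round(2).tolist())
E
```

```text
{'clock': 0.0, 'qpos': array([ 1.19519406,  0.62935336,  0.038434  ,  1.51835604, -0.02701318,
        0.99629665, -0.01998985]), 'qd': array([ 0.00123533,  0.00111098,  0.00011392, -0.00107238,  0.00011696,
       -0.00116811, -0.00103756]), 'tau': array([ 1.85593290e-04, -5.63409877e+01,  1.22645114e+00, -1.93446279e+01,
        1.11194554e-02,  1.04336848e-02, -2.37191514e-06]), 'eef_pos': array([ 198.02581865, -618.49457173,  252.38803649]), 'tool_rot': array([-3.13969690e+00,  9.43853473e-06,  3.09811955e-01]), 'force': array([ 0.30728388,  0.0082801 , -0.07362169]), 'torque': array([ 0.00116831,  0.00732492, -0.00443705]), 'gripper_force': 0.0, 'width': 85.08283372314114}
scene [[-0.88, -0.33, 0.34, 62.73], [-0.47, 0.61, -0.64, 652.36], [0.01, -0.72, -0.69, 1067.96], [0.0, 0.0, 0.0, 1.0]]
side [[-0.84, -0.36, 0.41, 138.54], [-0.55, 0.56, -0.62, 405.26], [-0.01, -0.75, -0.67, 774.76], [0.0, 0.0, 0.0, 1.0]]
```

View pics/scene0.png

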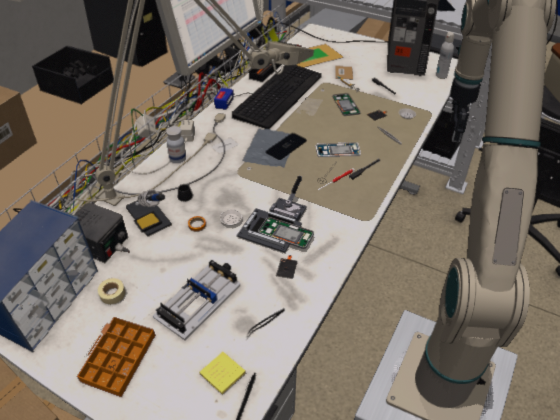

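View pics/side0.png

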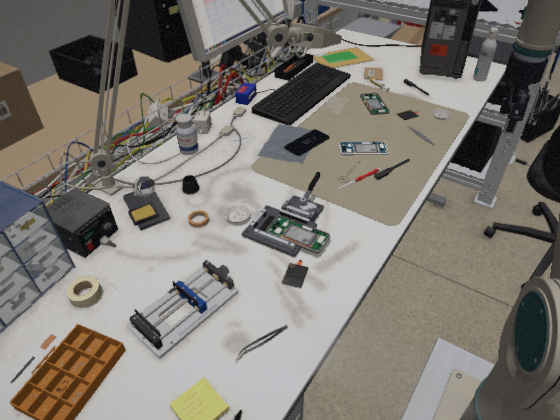

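Scene and side pictures show the fixture at about side (285,232), with the lever arm at (313,183), the phone's near end at (325,240), and the dish at (238,215). I'll find their rough positions.

```bash
python3 - <<'E'
from h import *
im=grab('side')
C=cloud(im)
for n,(u,v) in dict(phone=(300,235),far=(248,228),lever_tip=(316,175),lever_mid=(312,186),jawblock=(300,208),dish=(238,215),batt=(295,275),driver=(365,178),nearend=(328,238)).items():
    print(n,np.nanmedian(C[v-1:v+2,u-1:u+2].reshape(-1,3),0).round())
im['color']=cv2.resize(im['color'][150:300,220:420],(800,600),interpolation=cv2.INTER_CUBIC); save(im,'side1.png')
w=grab('wrist');print(w['T_tool_cam'].round(3).tolist(),w['fx'])
E
```

```text
phone [ 522. -235.   20.]
far [ 648. -193.   12.]
lever_tip [ 594. -432.   46.]
lever_mid [ 580. -387.   44.]
jawblock [ 570. -312.   26.]
dish [ 705. -222.    4.]
batt [ 473. -135.    5.]
driver [ 495. -543.    3.]
nearend [ 462. -266.   18.]
[[-0.001, -0.96, -0.281, 71.866], [1.0, -0.0, -0.002, -1.197], [0.002, -0.281, 0.96, -120.375], [0.0, 0.0, 0.0, 1.0]] 330.5345367874099
```

View pics/side1.png

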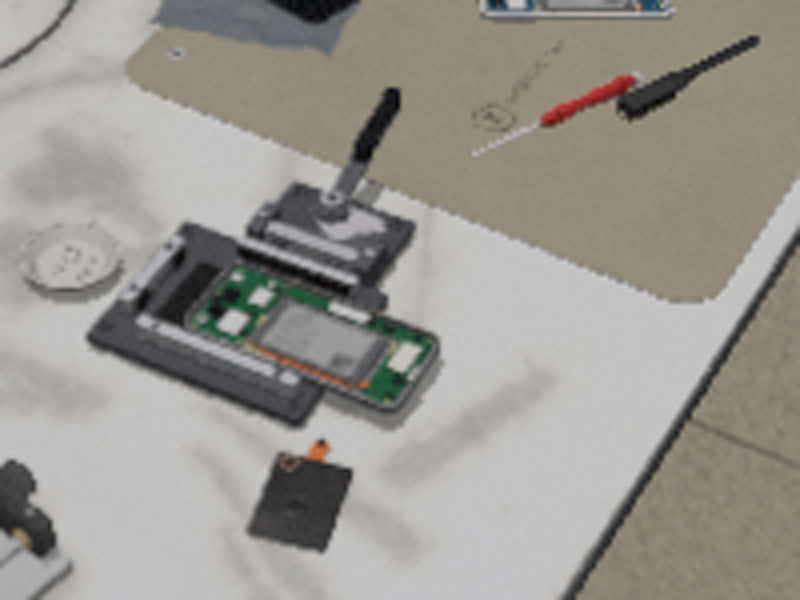

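The crop shows the lever near open with its pivot at about side (304,200), and the phone short of the stop. I'm shutting the gripper and bringing the wrist camera over the fixture.

>>> {"method": "step_arm", "body": {"plan": [{"dx": 0.113,"dy": -0.046,"gripper": 0},{"dx": 0.113,"dy": -0.046,"gripper": 0},{"dx": 0.113,"dy": -0.046,"gripper": 0},{"dx": 0.113,"dy": -0.046,"gripper": 0},{"dx": 0.113,"dy": -0.046,"gripper": 0},{"dx": 0.113,"dy": -0.046,"gripper": 0},{"dx": 0.113,"dy": -0.046,"gripper": 0},{"dx": 0.113,"dy": -0.046,"gripper": 0},{"dx": 0.113,"dy": -0.046,"gripper": 0},{"dx": 0.113,"dy": -0.046,"gripper": 0},{"dx": 0.113,"dy": -0.046,"gripper": 0},{"dx": 0.113,"dy": -0.046,"gripper": 0},{"dx": 0.113,"dy": -0.046,"gripper": 0},{"dx": 0.113,"dy": -0.046,"gripper": 0},{"gripper": 0},{"gripper": 0}]}}

```text
invalid input
```

```bash
python3 - <<'E'
from h import *
im=grab('wrist'); save(im,'w0.png'); np.save('w0.npy',im,allow_pickle=True); s=ctrl.read_state(); print(s['eef_pos'],s['tool_rot'],s['qpos'].round(2),s['width'])
E
```

```text
[ 198.10922653 -618.81548334  252.87581023] [-3.14073834e+00 -2.98519059e-05  3.09745024e-01] [ 1.2   0.63  0.04  1.52 -0.03  1.   -0.02] 85.3423632762375
```

View pics/w0.png

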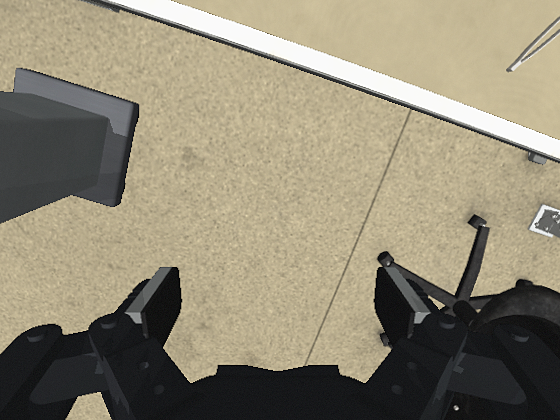

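The wrist view shows only floor and the open fingers, with the tool point at about (280,300). The plan was refused, so I'll retry with every field given.

>>> {"method": "step_arm", "body": {"plan": [{"dx": 0.113,"dy": -0.046,"dz": 0,"ax": 0,"ay": 0,"az": 0,"gripper": 0},{"dx": 0.113,"dy": -0.046,"dz": 0,"ax": 0,"ay": 0,"az": 0,"gripper": 0},{"dx": 0.113,"dy": -0.046,"dz": 0,"ax": 0,"ay": 0,"az": 0,"gripper": 0},{"dx": 0.113,"dy": -0.046,"dz": 0,"ax": 0,"ay": 0,"az": 0,"gripper": 0},{"dx": 0.113,"dy": -0.046,"dz": 0,"ax": 0,"ay": 0,"az": 0,"gripper": 0},{"dx": 0.113,"dy": -0.046,"dz": 0,"ax": 0,"ay": 0,"az": 0,"gripper": 0},{"dx": 0.113,"dy": -0.046,"dz": 0,"ax": 0,"ay": 0,"az": 0,"gripper": 0},{"dx": 0.113,"dy": -0.046,"dz": 0,"ax": 0,"ay": 0,"az": 0,"gripper": 0},{"dx": 0.113,"dy": -0.046,"dz": 0,"ax": 0,"ay": 0,"az": 0,"gripper": 0},{"dx": 0.113,"dy": -0.046,"dz": 0,"ax": 0,"ay": 0,"az": 0,"gripper": 0},{"dx": 0.113,"dy": -0.046,"dz": 0,"ax": 0,"ay": 0,"az": 0,"gripper": 0},{"dx": 0.113,"dy": -0.046,"dz": 0,"ax": 0,"ay": 0,"az": 0,"gripper": 0},{"dx": 0.113,"dy": -0.046,"dz": 0,"ax": 0,"ay": 0,"az": 0,"gripper": 0},{"dx": 0.113,"dy": -0.046,"dz": 0,"ax": 0,"ay": 0,"az": 0,"gripper": 0},{"dx": 0,"dy": 0,"dz": 0,"ax": 0,"ay": 0,"az": 0,"gripper": 0},{"dx": 0,"dy": 0,"dz": 0,"ax": 0,"ay": 0,"az": 0,"gripper": 0}]}}

```text
clock: 2.25
eef_pos: [590.6, -291.0, 253.1]
tool_rot: [3.141, 0.001, 0.309]
force: [1.4, -0.4, -0.4]
width: 0.2
gripper_force: 0.0
```

```bash
python3 - <<'E'
from h import *
im=grab('wrist'); save(im,'w1.png'); np.save('w1.npy',im,allow_pickle=True); s=ctrl.read_state(); print(s['eef_pos'],s['tool_rot'],s['qpos'].round(2),s['width'])
E
```

```text
[ 590.21099443 -291.65731332  253.19824129] [3.14111469e+00 1.31763073e-03 3.08157590e-01] [ 0.39  0.64  0.04  1.49 -0.03  1.01 -0.82] -0.14406771040992414
```

View pics/w1.png

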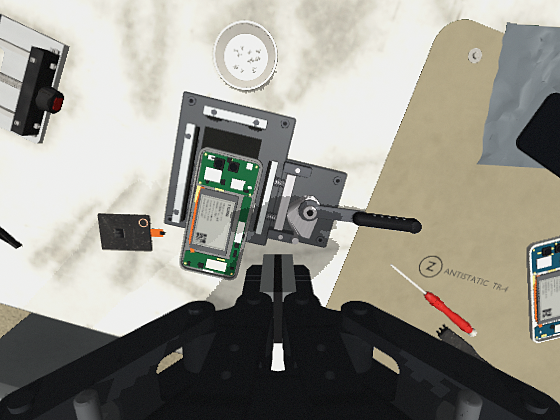

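The wrist view shows the whole fixture: bed top-left corner (183,92), end-stop bar (235,117), phone (195–262, 150–278), pivot (311,209), lever tip (418,225). The battery is at (125,232), the screwdriver at (435,300), and the dish at (246,55). I'll zoom in for exact points.

```bash
python3 - <<'E'
from h import *
im=np.load('w1.npy',allow_pickle=True).item()
im['color']=cv2.resize(im['color'][85:285,158:425],(800,600),interpolation=cv2.INTER_CUBIC); save(im,'w1c.png')
E
```

```text
(no output)
```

View pics/w1c.png

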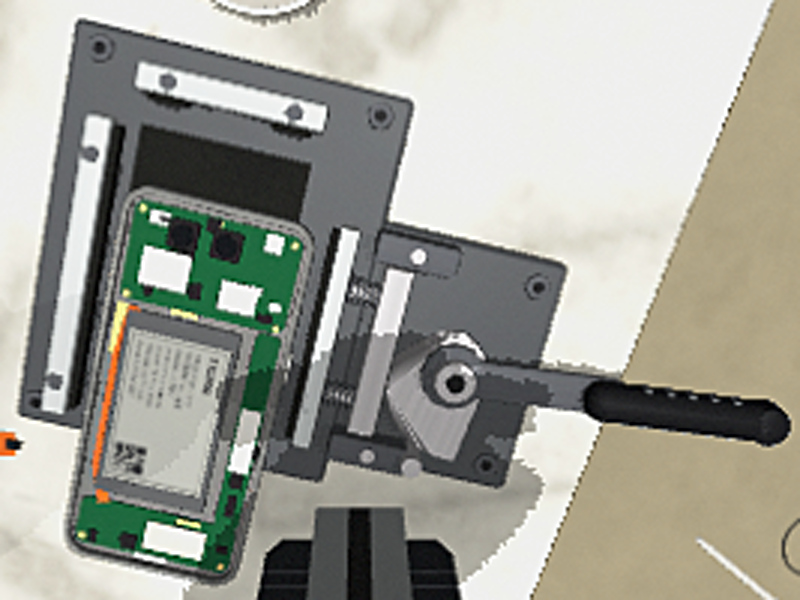

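```bash
python3 - <<'E'
from h import *
im=np.load('w1.npy',allow_pickle=True).item()
f=lambda p,z:onplane(im,np.array(p,float)/[800/267,3]+[158,85],z)[:,:2]
ang=lambda a:np.arctan2(a[1],a[0])
b=f([(80,20),(411,100),(20,412),(325,480)],12); print('bed',b.round(1).tolist(),np.linalg.norm(b[0]-b[2]),np.linalg.norm(b[1]-b[3]),np.linalg.norm(b[0]-b[1]))
print('yaw bed',ang(b[0]-b[2]),ang(b[1]-b[3]),ang(b[0]-b[1])-np.pi/2)
fe=f([(113,118),(67,410)],25);print('fence',fe.round(1).tolist(),ang(fe[0]-fe[1]))
es=f([(137,88),(325,132)],25);print('stop',es.round(1).tolist(),ang(es[0]-es[1])-np.pi/2)
pv=f([(456,383)],50)[0]; tip=f([(775,424)],42)[0]; print('pivot',pv,'tip',tip,np.linalg.norm(tip-pv))
ph=f([(130,200),(312,232),(68,545),(238,570),(222,204),(152,572),(82,420),(280,385)],20);print('phone',ph.round(1).tolist())
C=cloud(im)
for u,v in [(456,383),(690,405),(530,388),(150,400),(230,95),(90,250)]:
    q=(np.array([u,v])/3+[158,85]).astype(int); print(C[q[1]-1:q[1]+2,q[0]-1:q[0]+2].reshape(-1,3).mean(0).round(1))
y=(ang(b[0]-b[2])+ang(b[1]-b[3]))/2
c,s=np.cos(y),np.sin(y); Rm=np.array([[c,-s],[s,c]])
# origin: bed centre-far edge mid x=+95; pivot gives both
fm=(b[0]+b[1])/2; nm=(b[2]+b[3])/2
O=pv-Rm@[5,-97.6]
loc=lambda P:(np.atleast_2d(P)-O)@Rm
print('yaw',y,'O',O)
for n,P in dict(bed=b,fence=fe,stop=es,tip=tip-0,phone=ph).items(): print(n,loc(P).round(1).tolist())
E
```

```text
bed [[651.5, -168.7], [660.6, -286.4], [505.2, -179.5], [514.3, -299.9]] 146.6843721048824 146.95588480414634 118.03933486880771
yaw bed 0.07348022900032312 0.0920883651981937 0.07759077590063379
fence [[624.1, -190.5], [516.8, -199.2]] 0.08101933269241865
stop [[636.2, -195.9], [641.6, -261.0]] 0.08213147707174295
pivot [ 576.96905457 -328.58686206] tip [ 595.17379668 -443.33093252] 116.17923368910189
phone [[598.0, -202.0], [606.7, -266.8], [460.3, -211.1], [470.5, -277.7], [606.6, -233.5], [459.2, -245.5], [512.7, -204.6], [548.7, -272.0]]
[ 575.  -330.1   39.6]
[ 592.8 -410.2   44.3]
[ 579.  -356.8   32.8]
[ 528.  -226.9   18.6]
[ 643.9 -225.8   24.9]
[ 577.4 -193.    22.6]
yaw 0.08278429709925841 O [ 563.91565607 -231.73455808]
bed [[92.5, 55.6], [91.8, -62.5], [-54.2, 57.0], [-55.1, -63.8]]
fence [[63.4, 36.1], [-44.2, 36.3]]
stop [[75.0, 29.7], [74.9, -35.6]]
tip [[13.7, -213.5]]
phone [[36.5, 26.8], [39.8, -38.5], [-101.5, 29.2], [-96.9, -38.1], [42.3, -5.3], [-105.5, -5.0], [-48.8, 31.3], [-18.5, -38.9]]
```

Fixture frame found: origin at about (564,-232), yaw 0.083. The phone is about 30 mm short of the stop and the lever is at about 0.19 rad. Next I'll bring the fingertip down in front of the phone's near end.

>>> {"method": "step_arm", "body": {"plan": [{"dx": 0,"dy": 0,"dz": 0,"ax": 0,"ay": 0,"az": 0.048,"gripper": 0},{"dx": 0,"dy": 0,"dz": 0,"ax": 0,"ay": 0,"az": 0.048,"gripper": 0},{"dx": 0,"dy": 0,"dz": 0,"ax": 0,"ay": 0,"az": 0.048,"gripper": 0},{"dx": -0.105,"dy": -0.038,"dz": 0.089,"ax": 0,"ay": 0,"az": 0,"gripper": 0},{"dx": -0.105,"dy": -0.038,"dz": 0.089,"ax": 0,"ay": 0,"az": 0,"gripper": 0},{"dx": -0.105,"dy": -0.038,"dz": 0.089,"ax": 0,"ay": 0,"az": 0,"gripper": 0},{"dx": -0.105,"dy": -0.038,"dz": 0.089,"ax": 0,"ay": 0,"az": 0,"gripper": 0},{"dx": -0.105,"dy": -0.038,"dz": 0.089,"ax": 0,"ay": 0,"az": 0,"gripper": 0},{"dx": 0,"dy": 0,"dz": 0,"ax": 0,"ay": 0,"az": 0,"gripper": 0},{"dx": 0,"dy": 0,"dz": 0,"ax": 0,"ay": 0,"az": 0,"gripper": 0}]}}

```text
clock: 3.55
eef_pos: [430.3, -248.1, 120.5]
tool_rot: [3.14, -0.002, 0.082]
force: [-0.5, -0.2, 0.6]
width: -0.1
gripper_force: 0.0
```

```bash
cat >> h.py <<'E'
O=np.array([563.9,-231.7]); Y=0.083; Rm=np.array([[np.cos(Y),-np.sin(Y)],[np.sin(Y),np.cos(Y)]])
def loc(P): return (np.atleast_2d(P)[:,:2]-O)@Rm
E
python3 - <<'E'
from h import *
im=grab('wrist'); save(im,'w2.png'); s=ctrl.read_state(); print(s['eef_pos'],s['tool_rot'],loc(s['eef_pos']),s['force'])
E
```

```text
[ 430.951781   -248.0838413   120.65524073] [ 3.13975332e+00 -2.57733596e-03  8.24968199e-02] [[-133.84883972   -5.30540269]] [ 0.91577865 -0.73508104  0.39698931]
```

View pics/w2.png

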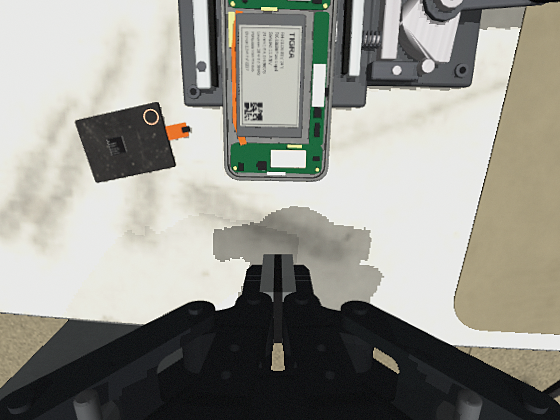

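The phone's near edge is at row 181, columns 223–327 (centre 275), and the finger sits at column 278, clear of it and well aligned. I'll descend in front of it.

>>> {"method": "step_arm", "body": {"plan": [{"dx": 0,"dy": -0.008,"dz": 0.075,"ax": 0,"ay": 0,"az": 0,"gripper": 0},{"dx": 0,"dy": 0,"dz": 0.075,"ax": 0,"ay": 0,"az": 0,"gripper": 0},{"dx": 0,"dy": 0,"dz": 0.075,"ax": 0,"ay": 0,"az": 0,"gripper": 0},{"dx": 0,"dy": 0,"dz": 0.073,"ax": 0,"ay": 0,"az": 0,"gripper": 0},{"dx": 0,"dy": 0,"dz": 0,"ax": 0,"ay": 0,"az": 0,"gripper": 0}]}}

```text
clock: 4.22
eef_pos: [429.9, -244.6, 29.8]
tool_rot: [-3.141, 0.0, 0.084]
force: [-0.6, 0.7, 0.4]
width: -0.2
gripper_force: 0.0
```

```bash
python3 - <<'E'
from h import *
im=grab('wrist'); s=ctrl.read_state(); print(s['eef_pos'],loc(s['eef_pos']),s['force'])
G=im['color'].astype(int); C=cloud(im); L=loc(C.reshape(-1,3)).reshape(420,560,2)
m=(C[...,2]>15)&(C[...,2]<26)&(abs(L[...,1])<25)&(L[...,0]<-60)&(L[...,0]>-130)
print(m.sum(), np.percentile(L[...,0][m],[1,5,50]))
E
```

```text
[ 430.23141975 -244.77475523   30.59218605] [[-134.2923822    -1.94798686]] [0.96774801 0.48781333 0.93209307]
12858 [-127.7856775  -123.31531452  -84.19599484]
```

>>> {"method": "step_arm", "body": {"plan": [{"dx": 0.02,"dy": 0,"dz": 0,"ax": 0,"ay": 0,"az": 0,"gripper": 0},{"dx": 0.02,"dy": 0,"dz": 0,"ax": 0,"ay": 0,"az": 0,"gripper": 0},{"dx": 0.014,"dy": 0,"dz": 0,"ax": 0,"ay": 0,"az": 0,"gripper": 0},{"dx": 0.014,"dy": 0,"dz": 0,"ax": 0,"ay": 0,"az": 0,"gripper": 0},{"dx": 0.014,"dy": 0,"dz": 0,"ax": 0,"ay": 0,"az": 0,"gripper": 0},{"dx": 0.014,"dy": 0,"dz": 0,"ax": 0,"ay": 0,"az": 0,"gripper": 0},{"dx": 0.014,"dy": 0,"dz": 0,"ax": 0,"ay": 0,"az": 0,"gripper": 0},{"dx": 0.014,"dy": 0,"dz": 0,"ax": 0,"ay": 0,"az": 0,"gripper": 0},{"dx": 0.01,"dy": 0,"dz": 0,"ax": 0,"ay": 0,"az": 0,"gripper": 0},{"dx": 0,"dy": 0,"dz": 0,"ax": 0,"ay": 0,"az": 0,"gripper": 0}]}}

```text
clock: 5.52
eef_pos: [470.2, -240.9, 30.4]
tool_rot: [3.141, -0.001, 0.084]
force: [-0.1, -0.0, 0.3]
width: -0.3
gripper_force: 0.0
```

```bash
python3 - <<'E'
from h import *
im=grab('wrist'); save(im,'w3.png');s=ctrl.read_state(); print(s['eef_pos'],loc(s['eef_pos']),s['force'])
E
```

```text
[ 469.97475154 -240.9505511    30.44815076] [[-94.36882312  -1.43185804]] [ 0.47089065 -0.39670827  0.47819649]
```

View pics/w3.png

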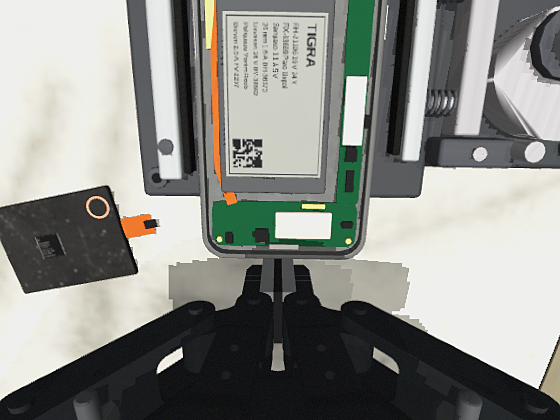

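The phone's near edge is at row 258, touching the fingertip and straight, with some way left to go. I'll keep pushing, watching the force.

>>> {"method": "step_arm", "body": {"plan": [{"dx": 0.01,"dy": 0,"dz": 0,"ax": 0,"ay": 0,"az": 0,"gripper": 0},{"dx": 0.01,"dy": 0,"dz": 0,"ax": 0,"ay": 0,"az": 0,"gripper": 0},{"dx": 0,"dy": 0,"dz": 0,"ax": 0,"ay": 0,"az": 0,"gripper": 0}]}}

```text
clock: 5.95
eef_pos: [475.9, -240.4, 30.5]
tool_rot: [3.141, -0.001, 0.084]
force: [0.2, 0.3, -0.1]
width: 0.2
gripper_force: 0.0
```

>>> {"method": "step_arm", "body": {"plan": [{"dx": 0.006,"dy": 0,"dz": 0,"ax": 0,"ay": 0,"az": 0,"gripper": 0},{"dx": 0,"dy": 0,"dz": 0,"ax": 0,"ay": 0,"az": 0,"gripper": 0}]}}

```text
clock: 6.2
eef_pos: [476.7, -240.4, 30.4]
tool_rot: [-3.141, 0.001, 0.083]
force: [-2.1, -0.2, 0.8]
width: -0.1
gripper_force: 1.1
```

>>> {"method": "step_arm", "body": {"plan": [{"dx": 0.005,"dy": 0,"dz": 0,"ax": 0,"ay": 0,"az": 0,"gripper": 0},{"dx": 0,"dy": 0,"dz": 0,"ax": 0,"ay": 0,"az": 0,"gripper": 0}]}}

```text
clock: 6.45
eef_pos: [476.8, -240.3, 30.3]
tool_rot: [-3.141, 0.003, 0.083]
force: [-5.9, -1.3, 4.2]
width: 0.0
gripper_force: 2.7
```

>>> {"method": "step_arm", "body": {"plan": [{"dx": 0.005,"dy": 0,"dz": 0,"ax": 0,"ay": 0,"az": 0,"gripper": 0},{"dx": 0,"dy": 0,"dz": 0,"ax": 0,"ay": 0,"az": 0,"gripper": 0}]}}

```text
clock: 6.7
eef_pos: [476.9, -240.3, 30.3]
tool_rot: [-3.14, 0.006, 0.082]
force: [-7.5, -1.4, 4.9]
width: 0.1
gripper_force: 3.9
```

>>> {"method": "step_arm", "body": {"plan": [{"dx": -0.03,"dy": 0,"dz": 0,"ax": 0,"ay": 0,"az": 0,"gripper": 0},{"dx": -0.05,"dy": 0,"dz": 0,"ax": 0,"ay": 0,"az": 0,"gripper": 0},{"dx": -0.05,"dy": 0,"dz": -0.15,"ax": 0,"ay": 0,"az": 0,"gripper": 0},{"dx": 0,"dy": 0,"dz": -0.2,"ax": 0,"ay": 0,"az": 0,"gripper": 0},{"dx": 0.1,"dy": 0.1,"dz": -0.15,"ax": 0,"ay": 0,"az": 0,"gripper": 0},{"dx": 0.15,"dy": 0.1,"dz": 0,"ax": 0,"ay": 0,"az": 0,"gripper": 0},{"dx": 0.15,"dy": 0.1,"dz": 0,"ax": 0,"ay": 0,"az": 0,"gripper": 0},{"dx": 0,"dy": 0,"dz": 0,"ax": 0,"ay": 0,"az": 0,"gripper": 0},{"dx": 0,"dy": 0,"dz": 0,"ax": 0,"ay": 0,"az": 0,"gripper": 0}]}}

```text
clock: 7.82
eef_pos: [567.1, -322.5, 179.6]
tool_rot: [-3.14, 0.002, 0.083]
force: [-1.1, -0.1, -0.5]
width: -0.1
gripper_force: 0.0
```

```bash
python3 - <<'E'
from h import *
im=grab('wrist'); np.save('w4.npy',im,allow_pickle=True); s=ctrl.read_state(); print(s['eef_pos'],s['tool_rot'],loc(s['eef_pos']),s['force'])
c=proj(im,[O[0]+20,O[1]-40,20])[0].astype(int); print(c)
x0=max(0,min(560-267,c[0]-133)); y0=max(0,min(220,c[1]-100)); print(x0,y0)
im['color']=cv2.resize(im['color'][y0:y0+200,x0:x0+267],(800,600),interpolation=cv2.INTER_CUBIC); save(im,'w4c.png')
E
```

```text
[ 566.90139915 -322.37044627  179.84111956] [-3.14027688e+00  1.76085556e-03  8.33949353e-02] [[ -4.52594256 -90.60714137]] [-0.12281543 -0.20098608  0.64401188]
[222 175]
89 75
```

View pics/w4c.png

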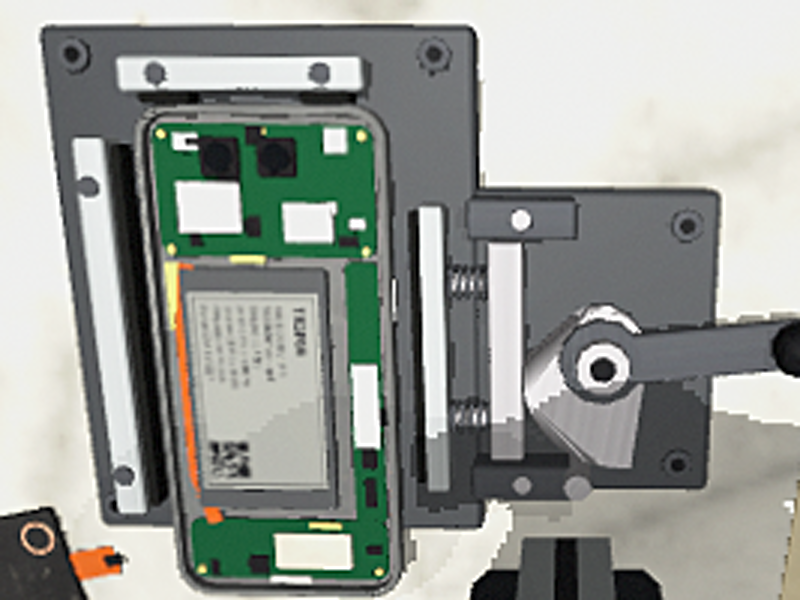

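The phone's top edge at crop row ~110 sits on both rubber pads (rows 92–105), so it is seated. The jaw is open and the lever arm runs right from the pivot at (603,370). Now I'll measure the lever arm.

```bash
python3 - <<'E'
from h import *
for f in('w1.npy','w4.npy'):
    im=np.load(f,allow_pickle=True).item()
    C=cloud(im); P=C.reshape(-1,3); L=loc(P)
    m=(P[:,2]>38)&(P[:,2]<52)&(L[:,1]<-135)&(L[:,1]>-225)&(abs(L[:,0])<60)
    q=L[m]; c=np.median(q,0); d=np.linalg.svd(q-q.mean(0),full_matrices=False)[2][0]; d*=-np.sign(d[1])
    print(f,m.sum(),q.mean(0),'dir deg cw',np.degrees(np.arctan2(-d[1],d[0])),'from pivot',np.degrees(np.arctan2(-(q.mean(0)[1]+97.6),q.mean(0)[0]-5)),P[m,2].mean(), q.min(0),q.max(0))
E
```

```text
w1.npy 882 [  11.19329784 -180.80292022] dir deg cw 84.83532467322699 from pivot 85.74297847314553 44.010536739522685 [   1.06536063 -217.93910509] [  20.25909821 -145.11727594]
w4.npy 1574 [  11.27364138 -181.07828226] dir deg cw 84.59402103502674 from pivot 85.70213089396086 44.11716709540738 [   0.51170042 -217.1720081 ] [  20.48100321 -145.61807378]
```

>>> {"method": "step_arm", "body": {"plan": [{"dx": 0.07,"dy": 0.133,"dz": 0,"ax": 0,"ay": 0,"az": 0,"gripper": 0},{"dx": 0.07,"dy": 0.133,"dz": 0,"ax": 0,"ay": 0,"az": 0,"gripper": 0},{"dx": 0,"dy": 0,"dz": 0.108,"ax": 0,"ay": 0,"az": -0.048,"gripper": 0},{"dx": 0,"dy": 0,"dz": 0.108,"ax": 0,"ay": 0,"az": 0,"gripper": 0},{"dx": 0,"dy": 0,"dz": 0.108,"ax": 0,"ay": 0,"az": 0,"gripper": 0},{"dx": 0,"dy": 0,"dz": 0.108,"ax": 0,"ay": 0,"az": 0,"gripper": 0},{"dx": 0,"dy": 0,"dz": 0,"ax": 0,"ay": 0,"az": 0,"gripper": 0}]}}

```text
clock: 8.75
eef_pos: [614.0, -397.1, 48.0]
tool_rot: [-3.137, 0.005, 0.159]
force: [-0.8, -0.4, -0.6]
width: -0.0
gripper_force: 0.0
```

>>> {"method": "step_arm", "body": {"plan": [{"dx": -0.013,"dy": 0,"dz": 0,"ax": 0,"ay": 0,"az": 0,"gripper": 0},{"dx": -0.013,"dy": 0,"dz": 0,"ax": 0,"ay": 0,"az": 0,"gripper": 0},{"dx": 0,"dy": 0,"dz": 0,"ax": 0,"ay": 0,"az": 0,"gripper": 0}]}}

```text
clock: 9.12
eef_pos: [609.2, -401.1, 52.4]
tool_rot: [3.14, -0.001, 0.158]
force: [0.6, 0.2, 0.1]
width: 0.0
gripper_force: 0.0
```

```bash
python3 - <<'E'
from h import *
s=ctrl.read_state(); print(s['eef_pos'],s['tool_rot'],loc(s['eef_pos']),s['force'])
E
```

```text
[ 609.21915315 -401.09011956   52.36135948] [ 3.14010179e+00 -1.12322194e-03  1.58304159e-01] [[  31.11989795 -172.56416255]] [0.56690414 0.21980902 0.13602287]
```

>>> {"method": "step_arm", "body": {"plan": [{"dx": -0.02,"dy": 0.0035,"dz": 0,"ax": 0,"ay": 0,"az": 0.04,"gripper": 0},{"dx": -0.016,"dy": 0.0035,"dz": 0,"ax": 0,"ay": 0,"az": 0.04,"gripper": 0},{"dx": -0.016,"dy": 0.0035,"dz": 0,"ax": 0,"ay": 0,"az": 0.04,"gripper": 0},{"dx": -0.016,"dy": 0.0035,"dz": 0,"ax": 0,"ay": 0,"az": 0.04,"gripper": 0},{"dx": -0.016,"dy": 0.0035,"dz": 0,"ax": 0,"ay": 0,"az": 0.04,"gripper": 0},{"dx": -0.016,"dy": 0.0035,"dz": 0,"ax": 0,"ay": 0,"az": 0.04,"gripper": 0},{"dx": -0.016,"dy": 0.0035,"dz": 0,"ax": 0,"ay": 0,"az": 0.04,"gripper": 0},{"dx": -0.016,"dy": 0.0035,"dz": 0,"ax": 0,"ay": 0,"az": 0.04,"gripper": 0}]}}

```text
clock: 10.12
eef_pos: [570.9, -407.8, 52.1]
tool_rot: [3.14, -0.004, -0.346]
force: [0.9, -1.6, -1.4]
width: -0.2
gripper_force: 1.0
```

```bash
cat >> h.py <<'E'
def st():
    s=ctrl.read_state(); l=loc(s['eef_pos'])[0]-[5,-97.6]; th=Y-s['tool_rot'][2]+np.pi/2
    r=np.array([np.cos(th),-np.sin(th)]); t=np.array([-np.sin(th),-np.cos(th)])
    print('z',s['eef_pos'][2].round(1),'tool theta',np.degrees(th).round(1),'along',(l@r).round(1),'behind',(-l@t).round(1),'F t,r',(Rm.T@s['force'][:2]@np.c_[t,r]).round(1),'finger radius dir',np.degrees(np.arctan2(-l[1],l[0])).round(1),s['clock'])
E
python3 - <<'E'
from h import *
st()
E
```

```text
z 52.1 tool theta 114.6 along 76.6 behind 21.1 F t,r [-1.4  1.2] finger radius dir 99.2 10.125
```

>>> {"method": "step_arm", "body": {"plan": [{"dx": -0.016,"dy": 0.0035,"dz": 0,"ax": 0,"ay": 0,"az": 0.04,"gripper": 0},{"dx": -0.016,"dy": 0.0035,"dz": 0,"ax": 0,"ay": 0,"az": 0.04,"gripper": 0},{"dx": -0.016,"dy": 0.0035,"dz": 0,"ax": 0,"ay": 0,"az": 0.04,"gripper": 0},{"dx": -0.016,"dy": 0.0035,"dz": 0,"ax": 0,"ay": 0,"az": 0.04,"gripper": 0},{"dx": -0.016,"dy": 0.0035,"dz": 0,"ax": 0,"ay": 0,"az": 0.04,"gripper": 0},{"dx": -0.016,"dy": 0.0035,"dz": 0,"ax": 0,"ay": 0,"az": 0.04,"gripper": 0},{"dx": -0.016,"dy": 0.0035,"dz": 0,"ax": 0,"ay": 0,"az": 0.04,"gripper": 0},{"dx": -0.016,"dy": 0.0035,"dz": 0,"ax": 0,"ay": 0,"az": 0.04,"gripper": 0},{"dx": -0.016,"dy": 0.0035,"dz": 0,"ax": 0,"ay": 0,"az": 0.04,"gripper": 0},{"dx": -0.016,"dy": 0.0035,"dz": 0,"ax": 0,"ay": 0,"az": 0.04,"gripper": 0},{"dx": -0.016,"dy": 0.0035,"dz": 0,"ax": 0,"ay": 0,"az": 0.04,"gripper": 0},{"dx": -0.016,"dy": 0.0035,"dz": 0,"ax": 0,"ay": 0,"az": 0.04,"gripper": 0}]}}

```text
clock: 11.62
eef_pos: [518.8, -382.1, 52.1]
tool_rot: [-3.141, -0.004, -1.1]
force: [-0.1, -2.9, 0.5]
width: -0.0
gripper_force: 1.2
```

```bash
python3 - <<'E'
from h import *
st()
E
```

```text
z 52.1 tool theta 157.8 along 76.1 behind 21.3 F t,r [-2.5  1.4] finger radius dir 142.1 11.625
```

>>> {"method": "step_arm", "body": {"plan": [{"dx": -0.016,"dy": 0.0035,"dz": 0,"ax": 0,"ay": 0,"az": 0.04,"gripper": 0},{"dx": -0.016,"dy": 0.0035,"dz": 0,"ax": 0,"ay": 0,"az": 0.04,"gripper": 0},{"dx": -0.016,"dy": 0.0035,"dz": 0,"ax": 0,"ay": 0,"az": 0.04,"gripper": 0},{"dx": -0.016,"dy": 0.0035,"dz": 0,"ax": 0,"ay": 0,"az": 0.04,"gripper": 0},{"dx": 0,"dy": 0,"dz": 0,"ax": 0,"ay": 0,"az": 0,"gripper": 0}]}}

```text
clock: 12.25
eef_pos: [507.8, -364.9, 51.8]
tool_rot: [-3.141, -0.002, -1.349]
force: [-0.1, -2.3, 0.4]
width: -0.0
gripper_force: 1.0
```

>>> {"method": "step_arm", "body": {"plan": [{"dx": -0.008,"dy": 0.0015,"dz": 0,"ax": 0,"ay": 0,"az": 0.02,"gripper": 0},{"dx": -0.006,"dy": 0,"dz": 0,"ax": 0,"ay": 0,"az": 0,"gripper": 0},{"dx": 0,"dy": 0,"dz": 0,"ax": 0,"ay": 0,"az": 0,"gripper": 0}]}}

```text
clock: 12.62
eef_pos: [506.5, -360.9, 51.3]
tool_rot: [-3.141, -0.002, -1.38]
force: [0.2, -3.5, 2.5]
width: 0.1
gripper_force: 2.1
```

```bash
python3 - <<'E'
from h import *
st()
E
```

```text
z 51.3 tool theta 173.8 along 75.3 behind 18.4 F t,r [-3.5  0.5] finger radius dir 160.1 12.625
```

>>> {"method": "step_arm", "body": {"plan": [{"dx": -0.008,"dy": 0,"dz": 0,"ax": 0,"ay": 0,"az": 0,"gripper": 0},{"dx": 0,"dy": 0,"dz": 0,"ax": 0,"ay": 0,"az": 0,"gripper": 0}]}}

```text
clock: 12.88
eef_pos: [506.5, -360.7, 51.5]
tool_rot: [-3.14, -0.006, -1.381]
force: [0.8, -8.6, -0.3]
width: 0.3
gripper_force: 4.2
```

>>> {"method": "step_arm", "body": {"plan": [{"dx": -0.008,"dy": 0,"dz": 0,"ax": 0,"ay": 0,"az": 0,"gripper": 0},{"dx": 0,"dy": 0,"dz": 0,"ax": 0,"ay": 0,"az": 0,"gripper": 0}]}}

```text
clock: 13.12
eef_pos: [506.4, -360.6, 51.6]
tool_rot: [-3.139, -0.011, -1.382]
force: [2.5, -11.9, -3.7]
width: 0.1
gripper_force: 6.1
```

```bash
python3 - <<'E'
from h import *
st()
E
```

```text
z 51.6 tool theta 173.9 along 75.3 behind 18.2 F t,r [-12.1  -0.3] finger radius dir 160.3 13.125
```

The lever is firmly on its stop: force rose to 12 N with no travel. I'll back off, rise and check.

>>> {"method": "step_arm", "body": {"plan": [{"dx": 0.04,"dy": 0,"dz": 0,"ax": 0,"ay": 0,"az": 0,"gripper": 0},{"dx": 0.08,"dy": 0,"dz": 0,"ax": 0,"ay": 0,"az": 0,"gripper": 0},{"dx": 0,"dy": 0,"dz": -0.15,"ax": 0,"ay": 0,"az": 0,"gripper": 0},{"dx": 0,"dy": -0.1,"dz": -0.18,"ax": 0,"ay": 0,"az": 0,"gripper": 0},{"dx": 0,"dy": -0.1,"dz": -0.15,"ax": 0,"ay": 0,"az": 0,"gripper": 0},{"dx": 0,"dy": -0.1,"dz": 0,"ax": 0,"ay": 0,"az": 0,"gripper": 0},{"dx": 0,"dy": 0,"dz": 0,"ax": 0,"ay": 0,"az": 0,"gripper": 0},{"dx": 0,"dy": 0,"dz": 0,"ax": 0,"ay": 0,"az": 0,"gripper": 0}]}}

```text
clock: 14.12
eef_pos: [599.0, -372.5, 193.5]
tool_rot: [3.139, 0.003, -1.38]
force: [-0.9, 0.2, -0.1]
width: 0.1
gripper_force: 0.0
```

```bash
python3 - <<'E'
from h import *
st(); im=grab('wrist'); np.save('w5.npy',im,allow_pickle=True); save(im,'w5.png')
P=cloud(im).reshape(-1,3); L=loc(P)
m=(P[:,2]>38)&(P[:,2]<52)&(L[:,0]<-35)&(L[:,0]>-125)&(abs(L[:,1]+105)<40)
q=L[m].mean(0); print(m.sum(),q,'lever deg',np.degrees(np.arctan2(-(q[1]+97.6),q[0]-5)))
E
```

```text
z 193.5 tool theta 173.8 along -13.3 behind 47.3 F t,r [0.4 0.8] finger radius dir 68.2 14.125
1253 [ -80.34721874 -106.89341268] lever deg 173.78557754085668
```

View pics/w5.png

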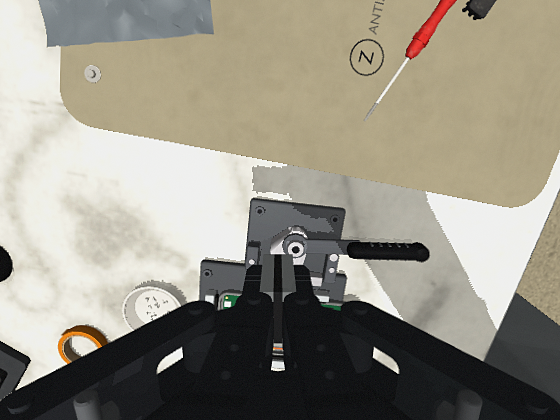

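The lever now points back along (350–428, 250) and the screwdriver and dish are untouched. The fingers hide the phone, so I'll move aside and check the seating numerically.

>>> {"method": "step_arm", "body": {"plan": [{"dx": -0.14,"dy": 0.03,"dz": 0,"ax": 0,"ay": 0,"az": 0,"gripper": 0},{"dx": -0.14,"dy": 0.03,"dz": 0,"ax": 0,"ay": 0,"az": 0,"gripper": 0},{"dx": -0.14,"dy": 0.03,"dz": 0,"ax": 0,"ay": 0,"az": 0,"gripper": 0},{"dx": -0.14,"dy": 0.03,"dz": 0,"ax": 0,"ay": 0,"az": 0,"gripper": 0},{"dx": 0,"dy": 0,"dz": 0,"ax": 0,"ay": 0,"az": 0,"gripper": 0},{"dx": 0,"dy": 0,"dz": 0,"ax": 0,"ay": 0,"az": 0,"gripper": 0}]}}

```text
clock: 14.92
eef_pos: [532.8, -216.3, 195.0]
tool_rot: [3.141, -0.001, -1.382]
force: [0.5, 0.4, -0.2]
width: 0.2
gripper_force: 0.0
```

```bash
python3 - <<'E'
from h import *
def green(im):
    h=cv2.cvtColor(im['color'],cv2.COLOR_RGB2HSV); m=cv2.inRange(h,(50,90,40),(85,255,200))
    m=cv2.morphologyEx(m,cv2.MORPH_CLOSE,np.ones((25,25)))
    c=max(cv2.findContours(m,cv2.RETR_EXTERNAL,cv2.CHAIN_APPROX_NONE)[0],key=cv2.contourArea).reshape(-1,2)
    L=loc(onplane(im,c,20)); r=cv2.minAreaRect(L.astype(np.float32)); print('green',r, L.min(0).round(1),L.max(0).round(1))
def whites(im):
    h=cv2.cvtColor(im['color'],cv2.COLOR_RGB2HSV); C=cloud(im); L=loc(onplane(im,np.argwhere(np.ones((420,560)))[:,::-1],25)).reshape(420,560,2)
    m=(h[...,2]>170)&(h[...,1]<40)&(C[...,2]>21)
    for n,a in dict(stop=(70,92,-40,40),fence=(-50,70,30,55),jaw=(-60,60,-60,-36)).items():
        k=m&(L[...,0]>a[0])&(L[...,0]<a[1])&(L[...,1]>a[2])&(L[...,1]<a[3]); q=L[k]
        if len(q)>20: print(n,k.sum(),np.percentile(q,2,0).round(1),np.percentile(q,98,0).round(1))
im=grab('wrist'); print(ctrl.read_state()['eef_pos'])
for i in (np.load('w1.npy',allow_pickle=True).item(),np.load('w4.npy',allow_pickle=True).item(),im): green(i); whites(i)
print(proj(im,[[*(O+Rm@[x,y]),20] for x,y in [(74,0),(-74,0),(0,-97)]]).round())
E
```

```text
[ 533.05750489 -216.89689956  194.99741373]
green ((-30.551448822021484, -4.1636505126953125), (61.325809478759766, 136.42848205566406), 88.8758316040039) [-99.2 -35.9] [37.8 27.7]
stop 488 [ 75.7 -32.9] [83.7 29.7]
fence 721 [-43.2  37.7] [61.1 45.8]
jaw 281 [-34.5 -54. ] [ 43.5 -48.1]
green ((-1.5465850830078125, -4.504419326782227), (61.27702713012695, 135.9694366455078), 89.22709655761719) [-69.3 -35.8] [66.5 27. ]
stop 783 [ 75.5 -33.1] [83.4 29.1]
fence 1091 [-43.4  37.4] [61.2 45.4]
jaw 558 [-19.7 -54.5] [ 43.1 -48.4]
green ((-3.1876678466796875, -1.650735855102539), (61.15374755859375, 135.85623168945312), 89.53433227539062) [-71.2 -32.5] [64.8 29.4]
stop 596 [ 75.2 -33.2] [82.9 29.1]
fence 951 [-44.1  37.3] [60.7 45.5]
jaw 1101 [-36.4 -59.8] [ 41.4 -39.9]
[[165. 163.]
 [328. 180.]
 [257.  55.]]
```

>>> {"method": "step_arm", "body": {"plan": [{"dx": 0.04,"dy": -0.15,"dz": 0.02,"ax": 0,"ay": 0,"az": 0,"gripper": 0},{"dx": 0.04,"dy": -0.15,"dz": 0.02,"ax": 0,"ay": 0,"az": 0,"gripper": 0},{"dx": 0,"dy": 0,"dz": 0,"ax": 0,"ay": 0,"az": 0,"gripper": 0},{"dx": 0,"dy": 0,"dz": 0,"ax": 0,"ay": 0,"az": 0,"gripper": 0}]}}

```text
clock: 15.48
eef_pos: [625.0, -223.5, 182.3]
tool_rot: [3.14, -0.0, -1.382]
force: [-0.6, -0.6, -0.3]
width: 0.1
gripper_force: 0.0
```

```bash
python3 - <<'E'
from h import *
w4=np.load('w4.npy',allow_pickle=True).item(); im=grab('wrist'); np.save('w6.npy',im,allow_pickle=True)
for i in (w4,im):
    print('cam',loc(i['T'][:3,3]),i['T'][2,3])
    h=cv2.cvtColor(i['color'],cv2.COLOR_RGB2HSV); m=cv2.inRange(h,(50,90,40),(85,255,200))
    m=cv2.morphologyEx(m,cv2.MORPH_CLOSE,np.ones((25,25)))
    c=max(cv2.findContours(m,cv2.RETR_EXTERNAL,cv2.CHAIN_APPROX_NONE)[0],key=cv2.contourArea).reshape(-1,2)
    for z in (17,20): 
        L=loc(onplane(i,c,z)); print(z,cv2.minAreaRect(L.astype(np.float32)),L.max(0))
    # white stop bar
    C=cloud(i); L=loc(onplane(i,np.argwhere(np.ones((420,560)))[:,::-1],25)).reshape(420,560,2)
    k=(h[...,2]>170)&(h[...,1]<40)&(C[...,2]>21)&(L[...,0]>70)&(L[...,0]<92)&(abs(L[...,1])<40); print('stop',np.percentile(L[k],[2,98],0).round(1).tolist())
    # brightness profile along phone axis at z=20
    xs=np.arange(60,86,1.0)
    pr=[]
    for y in (-8,0,8): 
        uv=proj(i,[[*(O+Rm@[x,y]),20] for x in xs]).astype(np.float32)
        pr.append(cv2.remap(cv2.cvtColor(i['color'],cv2.COLOR_RGB2GRAY),uv[:,0],uv[:,1],cv2.INTER_LINEAR).ravel())
    print(np.array(pr))
E
```

```text
cam [[ 67.46754665 -89.72611256]] 299.83943708636826
17 ((-2.2864532470703125, -3.590810775756836), (61.933937072753906, 137.4270782470703), 89.22709655761719) [66.51092089 28.20730794]
20 ((-1.5465850830078125, -4.504419326782227), (61.27702713012695, 135.9694366455078), 89.22709655761719) [66.52106756 26.95642064]
stop [[75.5, -33.1], [83.4, 29.1]]
[[ 23  24  33  66  81  75  92 150 103 103 148 131  96  87  53  70 218 240
  234 234 235 234 238 237 113 104]
 [ 80  75  79  80  79  77  77 135 153 101 136 130  91 108  69  53 156 242
  234 233 234 233 237 235 132 102]
 [ 26  23  29  51  77  79  79 131 152 134 137 138  86  92  53  49 223 239
  234 232 233 233 235 233 151  99]]
cam [[ 69.1237933  -67.02417872]] 302.7076489550948
17 ((-2.526336669921875, -1.1864662170410156), (61.91947555541992, 137.5552978515625), 89.53227996826172) [66.39330758 30.24073692]
20 ((-1.7740020751953125, -1.8777790069580078), (61.26930236816406, 136.11094665527344), 89.53227996826172) [66.42197834 29.21943158]
stop [[75.5, -34.0], [83.5, 29.8]]
[[ 20  28  25  43  51  50  64  96  90  85  93  79  58  64  52  89 153 165
  161 159 160 157 160 152  93  63]
 [ 54  36  26  27  26  23  46  94  90  87  91  80  60  65  54  87 149 164
  158 159 159 157 161 154  83  61]
 [ 14  19  27  64  84  79  96 124  93  89  89  71  99  76  58  83 150 164
  158 158 159 155 158 153 111  98]]
```

From the same viewpoint, the phone's lengthwise position agrees within 0.2 mm of where it was seated. It has moved about 2.5 mm over to the fence, so it is clamped. The arm is clear, so I'm handing in.

```bash
python3 -c "
from cell import ctrl
print(ctrl.finish_job())"
```

```text
the job is handed in; nothing more can be done
None
```

I handed the job in: the phone is fully home against the end stop, and the lever is round to its stop with the jaw clamping the phone against the fence. It took about 15.5 s of the 48 s, and the arm stands clear; the judge's verdict wasn't shown.

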